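# Wind open the drying vent of a laundry counter

### The arm

A 6-joint arm with a two-finger parallel gripper is mounted at the origin on the work surface. World frame = base frame: x ahead of the robot, y to its left, z up, the work surface at z = 0. Lengths are in m, angles in rad, forces in N, time in s.
With the tool pointing down it reaches from about 0.35 to 0.875 m from the base axis. Payload 15.5 kg.
Tool frame: the origin (TCP) lies on the front face of the gripper's body, between the roots of the fingers; the fingertips stand 73 mm ahead of it and the grasp point (between the pads) lies 54 mm ahead of it (bot.tips_ahead is the z of the fingertips in the tool frame, in m); z points along the fingers, y is the line along which they close (so a half turn about z gives the same grasp; the last joint's range is limited). The gripper opens to 85 mm and grips with 20 to 120 N. Pads are 22 mm wide; open, the fingers measure 114 mm over their backs; the gripper's body (76 mm by 85 mm) begins 54 mm behind the grasp point. The pads swing forward as they close: fully open they stand 13 mm farther back than shut.
Start: joints at [1.248, 0.494, 1.345, -0, 1.302, -0.096], TCP at [0.141, 0.609, 0.304] pointing down, gripper open.
Joint ranges: [-2.91, 2.91], [-0.82, 2.16], [0.22, 2.67], [-1.22, 4.37], [0.12, 2.79], [-3.08, 3.08]. Speed limits (rad/s): [1.89, 1.89, 2.57, 3.01, 3.01, 3.01].

### API

Orientations are given as a rotation vector (axis times angle).
In Python, from plant import bot, fingers, kinematics, monitor, optics, ticket gives the robot as it stands. The module is installed in compiled form; this text tells all that it offers. Calls block until the motion is done:
- bot.reach(position, orientation): joint-space move of the TCP to a pose.
- bot.movel(position, rot=None, vel=0.15, until_force=None): straight line of the TCP; rot=None keeps the orientation; vel is the mean speed in m/s. With until_force (N) it stops when the force on the tool has changed by that much, and returns True; else False.
- bot.goto_joints(angles): joint-space move.
- fingers.let_go() and fingers.gripper_close(newtons=None): open the fingers fully, or close them until they stop; newtons is the grip in N (None keeps the last).
- bot.pause(seconds).
- kinematics.inverse_kinematics(position, orientation): joint angles nearest the present ones, or None.
- monitor.get_obs(): the state.
- optics.read_camera(name): name is "scene" or "top" or "wrist"; returns a dict with "frame" (420x560x3 uint8, blue, green, red), "range_z" (420x560 float32, m along the optical axis (not along the pixel's ray), 0 where there is no reading), "mtx" (3x3 intrinsics, pixels), "eye" and "rotation" of the camera in the world. Camera axes: x right, y up, looking along -z (the intrinsics and any distortion apply to the point x, -y, -z); pixel columns grow to the right and rows downward; lengths in m; the calibration is good to about 2 mm. A picture is of the moment at which its call begins.
A pose or a line that the arm cannot do raises bot.PlanningError and nothing moves.
- ticket.close_job(): hands the job in; it is judged then, once.
Trained networks look in the newest picture that a camera, given by its name, has taken for a name from the list of things; names that differ only in an ending like _2 or _b are one class to them, and where a whole thing is asked for, a point or a joint stands for the part that bears it (a point fixed in the world has none). Each returns a list of dicts, best first, with "p" (0 to 1); they miss things now and then, are a little off and sometimes report something else, mostly with a low value. They report only what shows in the picture. A call takes as long as a camera call. They do not tell look-alikes from the thing itself.
- optics.recognise(camera, target): "at" ([x, y, z] in m, in world coordinates, good to about 4 mm: the middle of the surface that is visible of it).
- optics.spot_point(camera, target): "at" ([x, y, z] in m, in world coordinates, good to about 4 mm: a listed point, or the origin of a listed thing).
The state is a dict: "time_s": time; "q": joint angles; "joint_vel": joint speeds; "tau": joint torques, N m; "tool_pos": TCP position; "tool_rot": TCP orientation; "ft_force": force on the tool from outside, world axes, zero at the start; "wrist_torque": the same for the moment, N m; "gripper_width": finger opening in m; "grip_force": force on a finger pad.
Only numpy, scipy, OpenCV 4.12 (cv2) and the standard library are available. Lean on these libraries where they do the work, as an engineer would, in place of code of your own. Each camera call takes 0.05 s, during which the arm holds its last target. There are 200 camera calls.

### The job

Open the drying vent on the laundry counter: take the loose crank with the square hub and blue knob, fit it fully down onto the vent's square shaft, and wind it two full turns clockwise as seen from above. Leave the crank seated on the shaft, let go of it, and leave the crank with the round hub and red knob alone.

Things in the scene. Friction and masses are not known exactly. Their poses are not given: they have to be found in the camera images.
- square_crank: Right crank, 0.18 kg, lies flat. Origin: centre of hub's underside; z up, x along arm to knob. Hub 34 mm square, 36 high, 20 mm square through hole. Arm 20 wide, 10 thick, flush below, to x=84. Blue knob: upright, 22 across, axis at x=70, z 12 to 54 mm; spins on its pin with slight friction (0.02 N m): a hand on it winds without turning, and carried gently by it the crank keeps its direction.
- round_crank: Wrong crank, to be left alone: same sizes, metal, origin and axes as the square crank, but its hub is round (34 mm across, 18 mm round hole), its knob red. It does not fit the shaft.
- shaft_seat (a point): Centre of the top of a dark steel disc, 68 mm across, 73 mm above the counter, where the crank's underside rests. z up; x, y along the shaft's sides, turning with it. Steel shaft rises from it: 16 mm square to 20 mm up, tapering to 5 mm at 36: guides the hub on, any of 4 ways, 2 mm slack each side. On a white box 130 mm square, 60 high; vent louvres, equally high, 27 cm wide, on its far side.
- winder (a joint): Turn of the shaft in rad, growing clockwise seen from above; starts at 0 to 0.7; friction 0.12 N m, stays where left. Two full turns add 12.6. The louvre slats tilt open by a tenth of it. A stop at -1 bars turning the other way.
Mind the look-alikes: they are no part of the job. Leave any pink or turquoise look-alike of the square_crank alone.

How it is judged:
By the outcome, as a careful person would: the job done as asked, in the order asked, and still so for the second after the job is handed in, with the robot touching nothing.
It also fails if it takes over 72 s, if anything falls off the work surface, if the arm or the gripper's body presses on something with over 40 N, if the wrist force passes 120 N, or if a joint passes its speed limit or range.

## Working session

There is one attempt and no reset: what is moved stays moved. The work goes in short steps, each a Python script; the robot and the scene stay as the last script left them, time stands still between calls to the robot, and variables do not carry over. Pictures are saved under pics/ and viewed, at most 10 in all, crops included, and the job is handed in when it is done.

```bash
mkdir -p pics
python3 - <<'E'
from plant import bot, fingers, kinematics, monitor, optics, ticket
import cv2,numpy as np
for c in ["top","scene"]:
    r=optics.read_camera(c); cv2.imwrite(f"pics/{c}0.png",r["frame"]); print(c,r["eye"],np.round(r["rotation"],3).tolist(),r["mtx"].tolist())
    for t in ["square_crank","round_crank","shaft_seat"]:
        for f in (optics.recognise,optics.spot_point):
            print(t,f.__name__,[(np.round(d["at"],3).tolist(),round(d["p"],2)) for d in f(c,t)])
o=monitor.get_obs();print(o["time_s"],o["tool_rot"],o["ft_force"])
E
```

```text
top [ 0.53839447 -0.11083914  1.2916528 ] [0.043, -0.058, -1.552] [[545.370225764336, 0.0, 277.5143338837597], [0.0, 545.370225764336, 211.78899038940534], [0.0, 0.0, 1.0]]
square_crank call [([0.566, -0.294, 0.031], 0.84), ([0.672, -0.236, 0.026], 0.72), ([0.563, -0.448, 0.027], 0.71)]
square_crank call [([0.696, -0.238, 0.003], 0.93), ([0.584, -0.312, 0.003], 0.89), ([0.608, -0.072, -0.002], 0.67), ([0.586, -0.438, 0.0], 0.56)]
round_crank call [([0.578, -0.082, 0.024], 0.66)]
round_crank call [([0.609, -0.072, -0.0], 0.82)]
shaft_seat call []
shaft_seat call [([0.562, 0.105, 0.074], 0.83)]
scene [ 1.0654932  -0.26694789  0.7598629 ] [0.543, 0.376, 1.148] [[386.99256815756166, 0.0, 275.37315701133105], [0.0, 386.99256815756166, 202.51403318770207], [0.0, 0.0, 1.0]]
square_crank call [([0.574, -0.44, 0.026], 0.83), ([0.574, -0.3, 0.027], 0.79), ([0.685, -0.232, 0.029], 0.77), ([0.587, -0.082, 0.026], 0.3)]
square_crank call [([0.588, -0.434, -0.003], 0.97), ([0.697, -0.23, -0.001], 0.68), ([0.588, -0.317, 0.002], 0.66)]
round_crank call [([0.587, -0.081, 0.028], 0.95)]
round_crank call [([0.608, -0.074, 0.0], 0.9)]
shaft_seat call [([0.571, 0.101, 0.072], 0.95)]
shaft_seat call [([0.564, 0.105, 0.072], 0.61)]
0.7 [3.57094532e-01 3.12122593e+00 1.24862345e-05] [0.77902333 0.31064035 0.19059702]
```

View pics/top0.png

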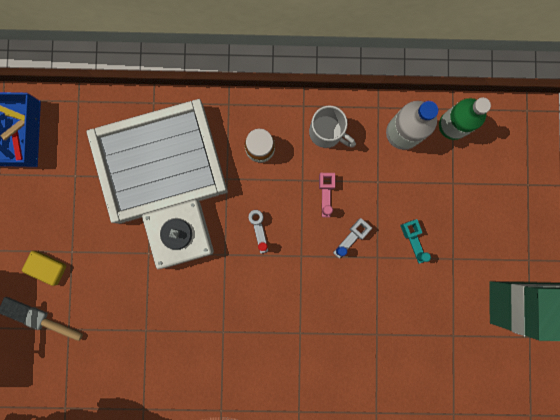

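View pics/scene0.png

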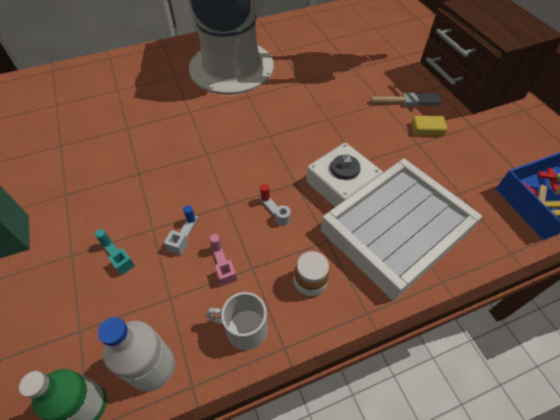

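The right crank is the bare-metal one with the blue knob: hub at (362,229) and knob at (342,251) in the top view. The pink and teal ones are decoys. The vent shaft is at (176,234). Next I'll look at both from close by.

```bash
cat > h.py <<'E'
from plant import bot, fingers, kinematics, monitor, optics, ticket
import cv2,numpy as np
from scipy.spatial.transform import Rotation as R
def down(yaw):  # tool x at world angle yaw (rad), z down
    return R.from_matrix([[np.cos(yaw),np.sin(yaw),0],[np.sin(yaw),-np.cos(yaw),0],[0,0,-1]]).as_rotvec()
def rotm(r):
    a=np.asarray(r["rotation"]); return a if a.shape==(3,3) else R.from_rotvec(a).as_matrix()
def cloud(r):
    d=r["range_z"];v,u=np.mgrid[0:d.shape[0],0:d.shape[1]];K=r["mtx"]
    p=np.stack([(u-K[0,2])/K[0,0]*d,-(v-K[1,2])/K[1,1]*d,-d],-1)
    return p@rotm(r).T+np.asarray(r["eye"])
def project(r,P):
    c=(np.atleast_2d(P)-r["eye"])@rotm(r); K=r["mtx"]
    return np.c_[K[0,0]*c[:,0]/-c[:,2]+K[0,2],K[1,1]*-c[:,1]/-c[:,2]+K[1,2]]
def blue(r,zmin=-9):
    P=cloud(r);h=cv2.cvtColor(r["frame"],cv2.COLOR_BGR2HSV)
    return P,(h[...,0]>105)&(h[...,0]<130)&(h[...,1]>130)&(r["range_z"]>0)&(P[...,2]>zmin)
def T(): return round(monitor.get_obs()["time_s"],2)
E
python3 - <<'E'
from h import *
def view(name):
    r=optics.read_camera("wrist"); cv2.imwrite(f"pics/{name}.png",r["frame"]); np.save(f"{name}.npy",r,allow_pickle=True)
    print(name,T(),np.round(r["eye"],3),np.round(rotm(r),3).tolist(),np.round(monitor.get_obs()["tool_pos"],3),np.round(monitor.get_obs()["q"],2))
    return r
bot.reach([0.50,0.105,0.33],down(np.radians(100))); view("w_shaft")
print([(np.round(d["at"],4).tolist(),round(d["p"],2)) for d in optics.spot_point("wrist","shaft_seat")])
bot.reach([0.54,-0.30,0.28],down(np.radians(137))); r=view("w_crank")
print([(np.round(d["at"],4).tolist(),round(d["p"],2)) for d in optics.spot_point("wrist","square_crank")])
P,m=blue(r,0.045); print(m.sum(),np.median(P[m],0))
E
```

```text
w_shaft 2.97 [0.487 0.182 0.399] [[0.984, -0.167, -0.055], [0.176, 0.937, 0.302], [0.001, -0.307, 0.952]] [0.5   0.106 0.33 ] [ 0.09  0.31  1.59  0.    1.25 -0.08]
[([0.5652, 0.1058, 0.076], 0.56)]
w_crank 4.58 [ 0.483 -0.247  0.349] [[0.681, -0.696, -0.226], [0.732, 0.648, 0.209], [0.001, -0.308, 0.951]] [ 0.54  -0.299  0.28 ] [-0.6   0.51  1.39  0.    1.24 -1.42]
[([0.6982, -0.2391, -0.0005], 0.85), ([0.587, -0.4362, 0.002], 0.71), ([0.5902, -0.3178, -0.0003], 0.59)]
391 [ 0.53378847 -0.27147484  0.05252281]
```

View both.

Run:
```python
from h import *
a=cv2.imread("pics/w_shaft.png");b=cv2.imread("pics/w_crank.png")
def cr(n,P):
    r=np.load(n+".npy",allow_pickle=True).item();u,v=project(r,P)[0].astype(int);print(n,u,v)
    u=np.clip(u,70,490);v=np.clip(v,70,350); print("origin",u-70,v-70)
    return cv2.resize(r["frame"][v-70:v+70,u-70:u+70],(400,400),interpolation=cv2.INTER_CUBIC)
cv2.imwrite("pics/c1.png",np.hstack([cr("w_shaft",[.565,.105,.09]),cr("w_crank",[.56,-.295,.03])]))
```

```text
w_shaft 338 193
origin 268 123
w_crank 292 190
origin 222 120
```

View pics/c1.png

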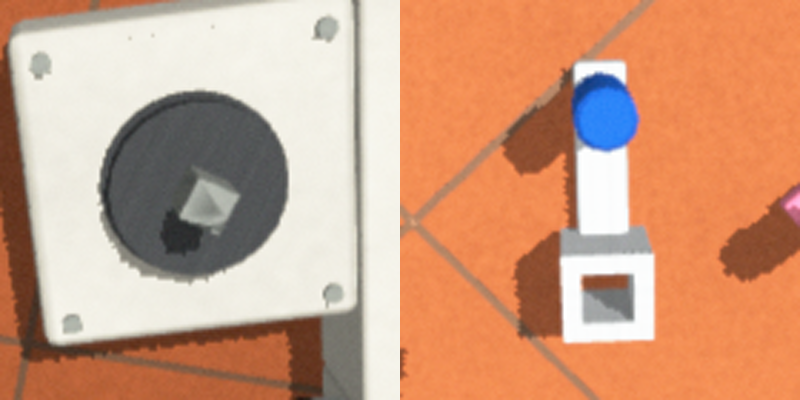

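Left: the disc centre is at crop (197,183) and the tapered square shaft is turned about 30° from the box. Right: the crank lies nearly along the hand's x axis, hub at crop (608,297) and knob at (605,112). I'll fit both from the depth data.

Run:
```python
from h import *
from scipy.optimize import least_squares
r=np.load("w_crank.npy",allow_pickle=True).item();P=cloud(r)
h=cv2.cvtColor(r["frame"],cv2.COLOR_BGR2HSV)
m=(np.linalg.norm(P[...,:2]-[.588,-.316],axis=-1)<.035)&(P[...,2]>.030)&(P[...,2]<.042)&(h[...,1]<90)
q=P[m];print(m.sum(),np.median(q[:,2]))
print("hub rect",cv2.minAreaRect((q[:,:2]*1000).astype(np.float32)))
P2,b=blue(r,.05);k=P2[b];print("knob rect",cv2.minEnclosingCircle((k[:,:2]*1000).astype(np.float32)))
r=np.load("w_shaft.npy",allow_pickle=True).item();P=cloud(r);h=cv2.cvtColor(r["frame"],cv2.COLOR_BGR2HSV)
d=np.linalg.norm(P[...,:2]-[.565,.105],axis=-1)
m=(d<.045)&(abs(P[...,2]-.073)<.004)&(h[...,2]<140);q=P[m];print(m.sum(),np.median(q[:,2]))
zs=np.median(q[:,2])
print("disc",cv2.minEnclosingCircle((q[:,:2]*1000).astype(np.float32)))
print("disc ell",cv2.fitEllipse(cv2.convexHull((q[:,:2]*1000).astype(np.float32))))
m=(d<.025)&(P[...,2]>zs+.005);q=P[m];z=q[:,2]-zs;print(m.sum(),z.max())
w=np.where(z<.02,.008,.008-.0055*(z-.02)/.016)
def f(p):
    c,s=np.cos(p[2]),np.sin(p[2]);x=q[:,0]-p[0];y=q[:,1]-p[1]
    return (np.maximum(abs(c*x+s*y),abs(-s*x+c*y))-w)*1000
for a in np.radians([0,20,40,60,80]):
    s=least_squares(f,[.564,.105,a],loss="soft_l1",x_scale=[.001,.001,.1]);print(s.cost,s.x[:2],np.degrees(s.x[2]))
```

```text
711 0.034710964295747215
hub rect ((587.9625854492188, -317.6261291503906), (33.987640380859375, 34.73192596435547), 49.416419982910156)
knob rect ((534.25634765625, -271.755859375), 10.469767570495605)
2645 0.07177485792145455
disc ((566.5324096679688, 104.71102905273438), 33.825225830078125)
disc ell ((566.5496826171875, 104.79044342041016), (66.64707946777344, 67.21747589111328), 6.56043004989624)
10696 0.2758494037167309
816492.6142414216 [0.55882904 0.1223783 ] -9.225891197483277
816492.6021950014 [0.55882779 0.1223687 ] 80.88265584270293
816492.6009689458 [0.55882785 0.12237025] -9.123005150987915
816492.6120399287 [0.55882978 0.12238017] -9.240554611669696
816492.601972831 [0.55882644 0.12237034] -9.111171554384407
```

Run:
```python
from h import *
from scipy.optimize import least_squares
r=np.load("w_shaft.npy",allow_pickle=True).item();P=cloud(r)
d=np.linalg.norm(P[...,:2]-[.5665,.1048],axis=-1);zs=.0718
m=(d<.016)&(P[...,2]>zs+.005)&(P[...,2]<zs+.04);q=P[m];z=q[:,2]-zs;print(m.sum(),z.max(),q[z>.034].mean(0))
w=np.where(z<.02,.008,.008-.0055*(z-.02)/.016)
def f(p):
    c,s=np.cos(p[2]),np.sin(p[2]);x=q[:,0]-p[0];y=q[:,1]-p[1]
    return (np.maximum(abs(c*x+s*y),abs(-s*x+c*y))-w)*1000
for a in np.radians([0,20,40,60,80]):
    s=least_squares(f,[.5665,.1048,a],loss="soft_l1",x_scale=[.001,.001,.1]);print(s.cost,s.x[:2],np.degrees(s.x[2]))
# reachability of the grasp and of the 4 placings + winding
print(kinematics.inverse_kinematics([.588,-.3176,.079],down(np.radians(139.4))))
```

```text
335 0.03729362930220739 [0.56648963 0.10500661 0.10744189]
25.32900358463465 [0.56683787 0.104564  ] -13.895744590430187
25.329003584634638 [0.56683787 0.104564  ] -13.895744595786695
25.329003584633075 [0.56683787 0.104564  ] 76.1042538208422
25.329003584634812 [0.56683787 0.104564  ] 76.10425548995141
25.329003584634627 [0.56683787 0.104564  ] 76.10425539330507
[-0.58453986  0.80859253  1.41437491  0.          0.91862522 -1.44673251]
```

Run:
```python
from h import *
y=np.radians(139.4)
bot.reach([.588,-.3176,.16],down(y)); bot.movel([.588,-.3176,.078])
fingers.gripper_close(50); o=monitor.get_obs(); print(T(),o["gripper_width"],o["grip_force"],o["tool_pos"])
bot.movel([.588,-.3176,.235],vel=.2)
y=np.radians(166.1); bot.reach([.5666,.1047,.235],down(y)); bot.movel([.5666,.1047,.200])
r=optics.read_camera("wrist"); cv2.imwrite("pics/w_carry.png",r["frame"]); np.save("w_carry.npy",r,allow_pickle=True)
o=monitor.get_obs(); print(T(),o["gripper_width"],np.round(o["tool_pos"],4),np.round(o["ft_force"],1))
P,b=blue(r,.1);k=P[b];print("knob",cv2.minEnclosingCircle((k[:,:2]*1000).astype(np.float32)),np.median(k[:,2]))
print("expected",np.array([.5666,.1047])+.07*np.array([np.cos(y),np.sin(y)]))
```

```text
6.45 0.03318551067891327 50.3069157153368 [ 0.588232   -0.31773541  0.07864335]
9.38 0.03319337721066505 [0.567  0.1042 0.2005] [ 0.4  0.2 -1.1]
knob ((547.3106689453125, 106.88155364990234), 62.058372497558594) 0.1738696850105146
expected [0.49864985 0.12151596]
```

View pics/w_carry.png

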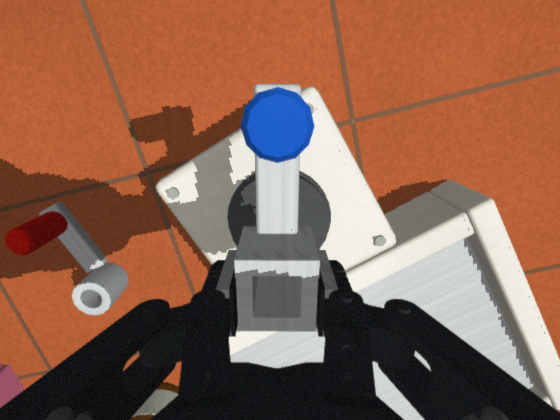

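The crank is held squarely, with the knob at (277,125) and the hub at (277,295) between the pads above the disc. Lowering it now.

Run:
```python
from h import *
s=bot.movel([.5664,.1050,.149],vel=.05,until_force=12)
o=monitor.get_obs(); print(T(),s,np.round(o["tool_pos"],4),np.round(o["ft_force"],1),np.round(o["wrist_torque"],2))
```

```text
10.28 True [0.5661 0.105  0.1516] [-1.6 -0.7 12. ] [-0.07  0.37  0.01]
```

Seated: the TCP height matches seat level. Next I'll release, check from above and take the knob.

Run:
```python
from h import *
y=np.radians(166.1)
fingers.let_go(); bot.movel([.5664,.1050,.27],vel=.2)
r=optics.read_camera("wrist"); cv2.imwrite("pics/w_seat.png",r["frame"])
P,b=blue(r,.115);d=np.linalg.norm(P[...,:2]-[.5664,.105],axis=-1);k=P[b&(d<.1)]
(c,rad)=cv2.minEnclosingCircle((k[:,:2]*1000).astype(np.float32));c=np.array(c)/1000
print(c,rad,np.percentile(k[:,2],[5,50,95]),"ang",np.degrees(np.arctan2(c[1]-.105,c[0]-.5664)),"R",np.hypot(c[0]-.5664,c[1]-.105))
h=cv2.cvtColor(r["frame"],cv2.COLOR_BGR2HSV)
m=(d<.03)&(P[...,2]>.1035)&(P[...,2]<.1125)&(h[...,1]<90);q=P[m];print(m.sum(),np.percentile(q[:,2],[5,50,95]),cv2.minAreaRect((q[:,:2]*1000).astype(np.float32)),T())
```

```text
[0.55599988 0.10636184] 73.0358657836914 [0.12254456 0.12436311 0.28415925] ang 172.53987504451663 R 0.010488905821927488
1470 [0.10555408 0.10873578 0.11009714] ((564.017333984375, 104.76463317871094), (33.80517578125, 34.4737663269043), 75.21981048583984) 11.62
```

View pics/w_seat.png

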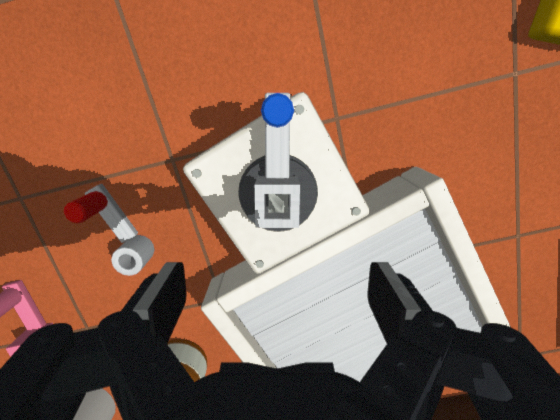

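The crank is fully down: the shaft tip is level with the hub top at (277,204) and the knob is at (277,110). I'll grip the knob and wind.

```bash
cat > wind.py <<'E'
from h import *
y=np.radians(166.1)
r=optics.read_camera("wrist");P,b=blue(r,.118);k=P[b&(P[...,2]<.14)]
c=np.array(cv2.minEnclosingCircle((k[:,:2]*1000).astype(np.float32))[0])/1000
C=np.array([.5657,.1048]);v=c-C;a0=np.arctan2(v[1],v[0]);print("knob",c,np.hypot(*v),np.degrees(a0))
bot.movel([*c,.27],vel=.2);bot.movel([*c,.170],vel=.12)
fingers.gripper_close(25);o=monitor.get_obs();print(T(),o["gripper_width"],np.round(o["tool_pos"],4),np.round(o["ft_force"],1))
Rr=.0702;end=y-np.radians(738);n=50;fm=0
for i,a in enumerate(np.linspace(a0,end,n+1)[1:]):
    bot.movel([C[0]+Rr*np.cos(a),C[1]+Rr*np.sin(a),.170],vel=.1)
    o=monitor.get_obs();f=np.linalg.norm(o["ft_force"]);fm=max(fm,f)
    if i%5==4: print(T(),round(np.degrees(a)),np.round(o["ft_force"],1),np.round(o["tool_pos"],4))
    if f>40: print("ABORT",i,f);break
print("fmax",fm)
r=optics.read_camera("wrist");cv2.imwrite("pics/w_end.png",r["frame"])
E
python3 wind.py
```

```text
knob [0.49540353 0.12159792] 0.0722756052296737 166.56072089644763
13.78 0.021128215252908977 [0.4954 0.1216 0.1701] [-0.4  0.1  2.5]
15.44 93 [ 0.8  3.8 11. ] [0.5638 0.1755 0.1707]
17.11 19 [ 2.9 -0.4  9.4] [0.6334 0.1271 0.1707]
18.77 -55 [-0.8 -1.4  8.1] [0.6061 0.047  0.1705]
20.44 -129 [1.2 3.5 7.9] [0.5224 0.0506 0.1706]
22.11 -203 [-2.2  3.2  8.3] [0.5013 0.1323 0.1702]
23.77 -277 [ 3.5  5.4 11. ] [0.5754 0.175  0.1708]
25.44 -350 [ 2.4 -1.6  8.5] [0.6362 0.1157 0.1707]
27.11 -424 [-2.3  1.9  9. ] [0.5961 0.0413 0.1703]
28.77 -498 [1.2 4.3 7. ] [0.5143 0.0582 0.1705]
30.44 -572 [-3.2  3.4 10.2] [0.5066 0.1424 0.1703]
fmax 13.071015430485609
```

Run:
```python
from h import *
fingers.let_go();p=monitor.get_obs()["tool_pos"]
bot.movel([p[0],p[1],.28],vel=.2); bot.movel([.53,.115,.30],vel=.2)
r=optics.read_camera("wrist");np.save("w_fin.npy",r,allow_pickle=True)
P,b=blue(r,.115);k=P[b&(P[...,2]<.14)];c=np.array(cv2.minEnclosingCircle((k[:,:2]*1000).astype(np.float32))[0])/1000
d=np.linalg.norm(P[...,:2]-[.5664,.105],axis=-1);h=cv2.cvtColor(r["frame"],cv2.COLOR_BGR2HSV)
m=(d<.03)&(P[...,2]>.1035)&(P[...,2]<.1125)&(h[...,1]<90);q=P[m];print(c,np.median(q[:,2]),cv2.minAreaRect((q[:,:2]*1000).astype(np.float32)),T())
u,v=project(r,[.5664,.105,.109])[0].astype(int);v=np.clip(v,50,370);u=np.clip(u,50,510)
cv2.imwrite("pics/fin.png",np.hstack([cv2.resize(r["frame"],(400,300)),cv2.resize(r["frame"][v-38:v+38,u-50:u+50],(400,300),interpolation=cv2.INTER_CUBIC)]))
```

```text
[0.50579214 0.14140097] 0.10816066695918541 ((566.2724609375, 104.9675064086914), (34.102169036865234, 34.915191650390625), 58.66096115112305) 32.24
```

View pics/fin.png

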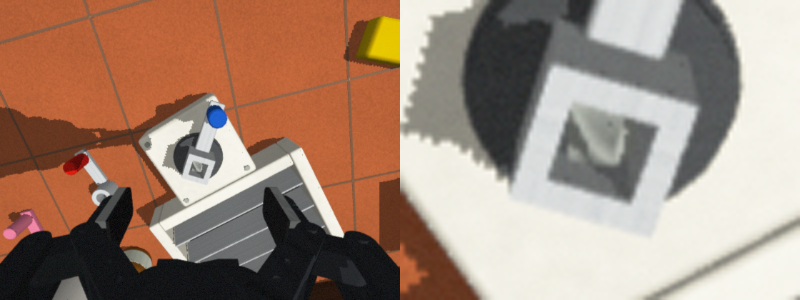

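The louvres are open and the crank is seated at about 149°. I'll check the shaft's own angle inside the hub, because of the slack.

Run:
```python
from h import *
from scipy.optimize import least_squares
r=np.load("w_fin.npy",allow_pickle=True).item();P=cloud(r);zs=.0718
y=np.radians(148.7);e=P[...,:2]-[.5663,.105]
X=abs(e@[np.cos(y),np.sin(y)]);Y=abs(e@[-np.sin(y),np.cos(y)])
m=(np.maximum(X,Y)<.0085)&(P[...,2]>zs+.018)&(P[...,2]<zs+.04);q=P[m];z=q[:,2]-zs;print(m.sum())
w=np.where(z<.02,.008,.008-.0055*(z-.02)/.016)
def f(p):
    c,s=np.cos(p[2]),np.sin(p[2]);x=q[:,0]-p[0];y=q[:,1]-p[1]
    return (np.maximum(abs(c*x+s*y),abs(-s*x+c*y))-w)*1000
for a in np.radians([55,65,75,85]):
    s=least_squares(f,[.5666,.1047,a],loss="soft_l1",x_scale=[.001,.001,.1]);print(s.cost,s.x[:2],np.degrees(s.x[2]))
for a in range(50,100,5):
    s=least_squares(lambda p:f([.5667,.1047,np.radians(a)])if 0 else f([p[0],p[1],np.radians(a)]),[.5666,.1047],loss="soft_l1",x_scale=.001);print(a,round(s.cost,1),end="; ")
```

```text
219
23.778468058408336 [0.5669648  0.10472484] 76.78051548156418
23.77846805831777 [0.5669648  0.10472484] 76.78051539522951
23.778468065991184 [0.5669648  0.10472484] 76.78052264938249
23.770117991697376 [0.56697125 0.10471431] 77.01228464113836
50 69.9; 55 61.1; 60 51.4; 65 40.9; 70 30.3; 75 24.3; 80 25.2; 85 32.3; 90 42.5; 95 53.4;
```

The shaft has turned about 719°, which is borderline. I'll add roughly 10° for margin.

Run:
```python
from h import *
C=np.array([.5660,.1048]);p=lambda a,z:[C[0]+.0702*np.cos(np.radians(a)),C[1]+.0702*np.sin(np.radians(a)),z]
bot.movel(p(148.7,.28),vel=.2);bot.movel(p(148.7,.171),vel=.15);fingers.gripper_close(25);print(monitor.get_obs()["gripper_width"])
for a in (143,138):bot.movel(p(a,.171),vel=.05)
bot.pause(.3);fingers.let_go();bot.movel(p(138,.28),vel=.2);bot.movel([.53,.115,.30],vel=.2);bot.pause(.5)
r=optics.read_camera("wrist");P,b=blue(r,.115);k=P[b&(P[...,2]<.14)];c=np.array(cv2.minEnclosingCircle((k[:,:2]*1000).astype(np.float32))[0])/1000
d=np.linalg.norm(P[...,:2]-[.5664,.105],axis=-1);h=cv2.cvtColor(r["frame"],cv2.COLOR_BGR2HSV)
m=(d<.03)&(P[...,2]>.1035)&(P[...,2]<.1125)&(h[...,1]<90);q=P[m];print(c,np.median(q[:,2]),cv2.minAreaRect((q[:,:2]*1000).astype(np.float32)),T(),monitor.get_obs()["ft_force"])
cv2.imwrite("pics/fin2.png",r["frame"])
```

```text
0.020882787540846628
[0.51363324 0.15140254] 0.10818269083529719 ((566.3832397460938, 104.89926147460938), (34.27894592285156, 34.869712829589844), 48.15248107910156) 37.19 [ 0.34228654 -0.11819676  0.79676871]
```

View pics/fin2.png

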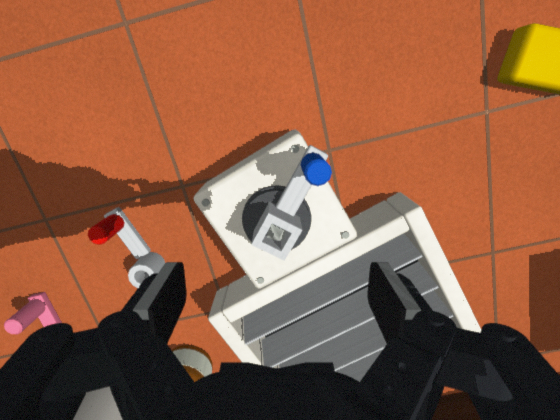

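The crank is now at 138° and still seated (hub at (277,235), knob at (317,170)). The louvres are open, the red crank is untouched, and the hand is clear. Handing in.

```bash
python3 -c "
from plant import ticket
print(ticket.close_job())"
```

```text
the job is handed in; nothing more can be done
None
```

The blue-knob square crank is fully seated on the vent shaft and let go, wound clockwise about 730° by camera estimate (two turns plus roughly 10° for slack); the round red crank was left alone, and the job was handed in at about 37 s (no verdict was returned).

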